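# Find and hold the balance point of a sprung tool-box lid

### The job

The spring-assisted lid of the blue tool box is to have its hinge springs checked: turn the big hex nut of its catch by hand, anticlockwise, until the catch is right off the lid, then raise the lid by its black bar handle clearly past its balance point, where the springs begin to lift it on their own, without letting it fly open to its stop. Then bring it back and hold it still by the handle just below the balance point (some 3 to 15 degrees below), where it leans lightly shut on your hand, and finish while still holding it there. Leave the other things on the bench alone.

Things in the scene. Friction and masses are not known exactly. Their poses are not given: they have to be found in the camera images.
- toolbox: Blue steel tool box, fixed to the bench, 170 x 180 x 85 mm (x, y, z) without lid. Origin: centre of its underside, on the bench top. Its x axis points from the front (catch and handle, towards the robot) to the hinge side, y to its left, z up. In this frame the lid's hinge axis runs along y through x = 0.089, z = 0.090 m.
- lid (a joint): Hinge of the blue 0.9 kg lid (184 mm wide, 178 mm from hinge to front edge). 0 = shut, level; grows as the front rises, stop at 1.5 rad. Hinge springs carry part of its weight: it balances at 0.90 rad (52 deg). Left alone it falls shut below that and swings open to the stop above. At the handle: 1.3 N down when shut, 0.4 N down at 0.75, 0.4 N up at 1.05. With the catch on it stays within 0.02 rad.
- pull_bar: Lid handle: black round bar, 12 mm diameter, 72 mm long along the box's y, on two 9 mm steel rods (64 mm apart), 45 mm in front of the lid's edge in the lid's plane. Origin: middle of the bar, 223 mm from the hinge axis; shut, at (-0.134, 0.040, 0.090) m in the box frame. Can be pinched across from above between the rods and turns between the fingers as the lid rises.
- clamp_nut: Bare steel hex nut of the catch, 36 mm across flats, 18 mm high, captive on a vertical stud in front of the box's right part. Origin: centre of its underside, at (-0.116, -0.048, 0.111) m in the box frame. Turns with the catch, does not rise. Its x axis points along the catch's dark finger (43 mm long, beneath the nut); its flats' normals lie at 0, 60 and 120 deg from x.
- catch (a joint): Turn of the catch (nut and finger) about its vertical stud, friction 0.12 N m; stays where it is left. 0 = the finger points at the hinge and overlaps the lid's edge by 16 mm; grows anticlockwise seen from above, stop at 1.57 rad, finger then along the lid's front. The finger is clear of the lid from 1.15 rad. Starts at 0 to 0.3.
- wood_block: Bystander: loose block of pale wood, 62 x 90 x 38 mm; origin centre of its underside.
- dip_tin: Bystander: loose round blue and white tin, 60 mm diameter, 42 mm high; origin centre of its underside.
- gauge_block: Bystander: loose bright steel setting gauge, a 28 x 70 x 22 mm bar; origin centre of its underside.

How it is judged:
On the way, in this order (a step that is already met when the one before it is completed fails the run):
1. the catch is turned off the lid (at least 1.2 rad) while the lid is still shut (value of joint catch above 1.2 rad and value of joint lid below 0.1 rad), for 0.2 s.
2. the lid is raised past its balance point (over 0.95 rad) (value of joint lid above 0.95 rad), for 0.2 s.
At the end, for the whole second after the job is handed in: The lid is held still (under 0.05 rad/s) between 0.60 and 0.87 rad, that is 2 to 17 degrees below its balance point at 0.90 rad, with the fingers on the black bar handle (over 0.2 N), and the catch is still clear of the lid (over 1.15 rad) (value of joint lid between 0.6 and 0.87 rad and velocity of joint lid between -0.05 and 0.05 rad/s and contact force between the fingers and pull_bar above 0.2 N and value of joint catch above 1.15 rad); the arm keeps its last pose, push and grip.
It fails at once if the lid flies open towards its stop (over 1.35 rad) (value of joint lid above 1.35 rad).
It fails at once if the wooden block is disturbed (moved over 30 mm) (distance of wood_block from where it was at the start of the episode above 0.03 m).
It fails at once if the tin is disturbed (moved over 30 mm) (distance of dip_tin from where it was at the start of the episode above 0.03 m).
It fails at once if the gauge block is disturbed (moved over 30 mm) (distance of gauge_block from where it was at the start of the episode above 0.03 m).
It also fails if it takes over 46 s, if anything falls off the work surface, if the arm or the gripper's body presses on something with over 40 N, if the wrist force passes 120 N, or if a joint passes its speed limit or range.

### The arm

A 6-joint arm with a two-finger parallel gripper is mounted at the origin on a cart in front of the work surface, level with it; the furniture and walls round the work are solid. World frame = base frame: x ahead of the robot, y to its left, z up, the work surface at z = 0. Lengths are in m, angles in rad, forces in N, time in s.
With the tool pointing down it reaches from about 0.3 to 0.75 m from the base axis. Payload 8.5 kg.
Tool frame: the origin (TCP) lies midway between the tips of the shut fingers; the grasp point (between the pads) lies 19 mm behind it; z points along the fingers, y is the line along which they close (so a half turn about z gives the same grasp; the last joint's range is limited). The gripper opens to 88 mm and grips with 3 to 60 N. Pads are 18 mm wide; open, the fingers measure 123 mm over their backs; the gripper's body (75 mm by 187 mm) begins 45 mm behind the grasp point.
Start: joints at [-1.407, 0.381, 1.297, -0, 1.464, -0.215], TCP at [0.203, -0.511, 0.239] pointing down, gripper open.
Joint ranges: [-3.11, 3.11], [-0.89, 2.33], [0.22, 2.48], [-1.42, 4.56], [0.17, 2.85], [-2.88, 2.88]. Speed limits (rad/s): [2.39, 2.39, 3.14, 3.14, 3.14, 3.14].

### API

Orientations are given as a rotation vector (axis times angle).
In Python, from plant import env gives the robot as it stands. Calls block until the motion is done:
- env.reach(position, orientation): joint-space move of the TCP to a pose.
- env.move_l(position, vel=0.15, frame=None): straight line of the TCP; frame=None keeps the orientation; vel is the mean speed in m/s.
- env.set_joints(angles): joint-space move.
- env.command_gripper(opening, effort=None): opening from 0.0 (shut) to 1.0 (fully open); effort is the grip in N (None keeps the last); returns when the fingers have stopped.
- env.hold(seconds).
- env.solve_ik(position, orientation): joint angles nearest the present ones, or None.
- env.snapshot(name): name is "side" or "top" or "wrist"; returns a dict with "frame" (384x512x3 uint8, red, green, blue), "intrinsics" (3x3 intrinsics, pixels), "k1" (the pictures are not rectified: a ray, as slopes to the right and down, at radius r is drawn at 1 + k1 r^2 times it, then the intrinsics apply), "R" (3x3) and "t" (3): a world point X has camera coordinates R X + t. Camera axes: x right, y down, z forward; pixel columns grow to the right and rows downward; lengths in m; the calibration is good to about 2 mm. A picture is of the moment at which its call begins. There is no depth.
A pose or a line that the arm cannot do raises env.IKError and nothing moves.
- env.job_done(): hands the job in; it is judged then, once.
Readings, each from a call of its own:
- env.current_clock(): time.
- env.current_joint_pos(): joint angles.
- env.current_dq(): joint speeds.
- env.current_joint_efforts(): joint torques, N m.
- env.current_ee_pos(): TCP position.
- env.current_eef_rot(): TCP orientation.
- env.current_contact_force(): force on the tool from outside, world axes, zero at the start.
- env.current_moment(): the same for the moment, N m.
- env.current_grip_width(): opening from 0.0 (shut) to 1.0 (fully open).
- env.current_finger_force(): force on a finger pad.
Only numpy, scipy, OpenCV 4.12 (cv2) and the standard library are available. Lean on these libraries where they do the work, as an engineer would, in place of code of your own. Each camera call takes 0.05 s, during which the arm holds its last target. There are 200 camera calls.

## Working session

There is one attempt and no reset: what is moved stays moved. The work goes in short steps, each a Python script; the robot and the scene stay as the last script left them, time stands still between calls to the robot, and variables do not carry over. Pictures are saved under pics/ and viewed, at most 10 in all, crops included, and the job is handed in when it is done.

```bash
ls; mkdir -p pics; python3 - <<'E'
from plant import env
import cv2,numpy as np,pickle
for n in ("top","side"):
    s=env.snapshot(n); pickle.dump(s,open(n+".pkl","wb")); cv2.imwrite(f"pics/{n}0.png",s["frame"][:,:,::-1])
    print(n,s["intrinsics"].tolist(),s["k1"],(-s["R"].T@s["t"]).round(3))
print(env.current_clock(),env.current_eef_rot())
E
```

```text
pics
top [[412.7030131718434, 0.0, 255.3554758212563], [0.0, 412.7030131718434, 189.42376125415174], [0.0, 0.0, 1.0]] -0.1343997605443289 [0.436 0.098 1.042]
side [[347.8064533529356, 0.0, 253.1217660182246], [0.0, 347.8064533529356, 190.91211992852138], [0.0, 0.0, 1.0]] -0.09628142980612875 [0.516 0.823 0.515]
0.1 [-3.08417161e+00 -5.91205518e-01 -9.16646055e-05]
```

View pics/top0.png

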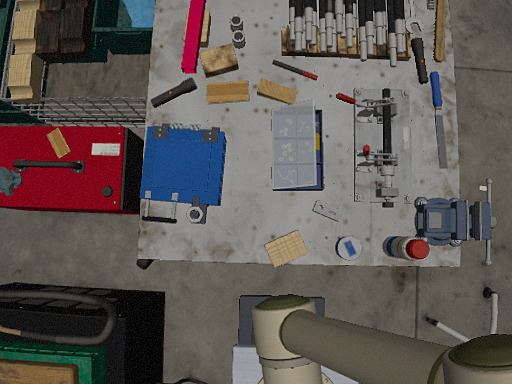

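View pics/side0.png

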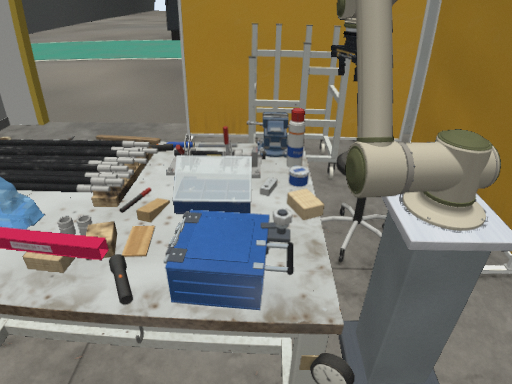

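The top view shows the box lid at about (145–225, 127–208), with the nut near (195,213), the bar near (158,219) and the hinge side up. The wood block (285,248), tin (348,248) and gauge (325,209) lie to the right. In the side view the nut is near (282,218) and the bar near (290,257). Next I'll measure on an enlarged crop.

```bash
cat > h.py <<'E'
import numpy as np,cv2,pickle
def ray(s,uv):
    K=s["intrinsics"];p=[(uv[0]-K[0,2])/K[0,0],(uv[1]-K[1,2])/K[1,1]]
    p=cv2.undistortPoints(np.array([[uv]],float),K,np.array([s["k1"],0,0,0,0.]))[0,0]
    d=s["R"].T@np.array([p[0],p[1],1]);return -s["R"].T@s["t"],d/np.linalg.norm(d)
def onz(s,uv,z):
    c,d=ray(s,uv);return c+d*(z-c[2])/d[2]
def proj(s,X):
    q=s["R"]@np.array(X)+s["t"];x=q[:2]/q[2];x=x*(1+s["k1"]*(x@x));K=s["intrinsics"];return K[:2,:2]@x+K[:2,2]
E
python3 - <<'E'
from h import *
s=pickle.load(open("top.pkl","rb"));f=s["frame"];h=cv2.cvtColor(f,cv2.COLOR_RGB2HSV)
m=cv2.inRange(h,(100,150,60),(125,255,255));m[:,:140]=0;m[:,232:]=0;m[:115]=0;m[215:]=0
c=max(cv2.findContours(m,0,1)[0],key=cv2.contourArea)
pts=np.array([onz(s,p[0].astype(float),0.09)[:2] for p in c],np.float32)
print(cv2.minAreaRect(pts),cv2.boundingRect(c))
b=cv2.resize(f[180:230,130:230],None,fx=8,fy=8,interpolation=cv2.INTER_CUBIC);cv2.imwrite("pics/c1.png",b[:,:,::-1])
for uv,z in(((195,213.5),.129),((146,219),.096),((175,220),.096)):print(uv,onz(s,uv,z))
E
```

```text
((0.5874902606010437, 0.28492099046707153), (0.19158263504505157, 0.17413008213043213), 86.95562744140625) (140, 127, 86, 78)
(195, 213.5) [0.47239915 0.24415967 0.129     ]
(146, 219) [0.45739044 0.36362333 0.096     ]
(175, 220) [0.45731731 0.29532756 0.096     ]
```

View pics/c1.png

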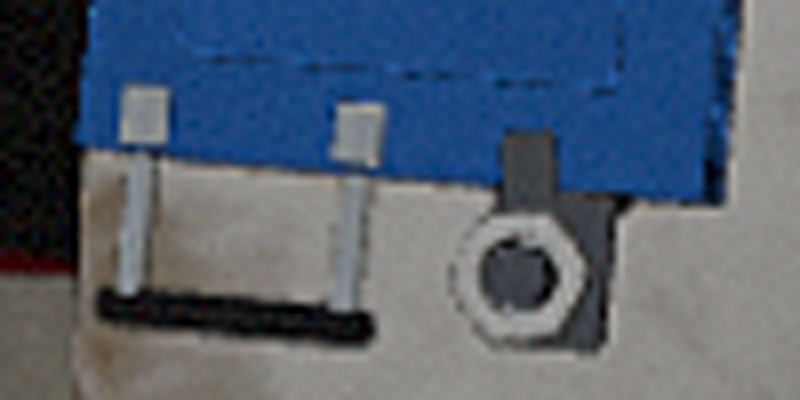

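The crop shows the bar from about (97,303) to (373,328) and the nut's centre at (521,275). The finger runs straight up, from (528,190) to (529,133), and the lid's front edge from (80,145) to (725,203). I'll turn these into world points and cross-check with the side view.

```bash
python3 - <<'E'
from h import *
s=pickle.load(open("top.pkl","rb"));sd=pickle.load(open("side.pkl","rb"))
W=lambda x,y,z:onz(s,((x+.5)/8-.5+130,(y+.5)/8-.5+180),z)
a,b=W(97,303,.093),W(373,328,.093);print("bar",a,b,np.linalg.norm(a-b),np.arctan2((a-b)[0],(a-b)[1])*-1)
e1,e2=W(90,147,.094),W(715,203,.094);print("edge",e1,e2,np.linalg.norm(e1-e2),-np.arctan2((e1-e2)[0],(e1-e2)[1]))
n=W(521,275,.129);print("nut",n)
f=W(529,133,.105)-W(527.5,190,.105);print("finger yaw",np.arctan2(f[1],f[0]))
y=-.09
R=lambda y:np.array([[np.cos(y),-np.sin(y)],[np.sin(y),np.cos(y)]])
m=(a+b)[:2]/2
print("bar-nut in box",R(y).T@(m-n[:2]),"expect -.018,.088")
for y in(-.08,-.09,-.1):
  print(y,"origin from bar",m-R(y)@[-.134,.04],"nut",n[:2]-R(y)@[-.116,-.048],"edge",(e1+e2)[:2]/2-R(y)@[-.089,0])
# nut hexagon vertices by mask
v=cv2.resize(s["frame"][200:228,180:212],None,fx=8,fy=8,interpolation=cv2.INTER_CUBIC)
print("side nut top",proj(sd,n),"bar",proj(sd,[*m,.09]))
b=sd["frame"][190:290,240:320];cv2.imwrite("pics/c2.png",cv2.resize(b,None,fx=6,fy=6,interpolation=cv2.INTER_CUBIC)[:,:,::-1])
E
```

```text
bar [0.46074609 0.37492466 0.093     ] [0.45617647 0.29311764 0.093     ] 0.08193454506028248 -0.05580052862194063
edge [0.506118   0.37917432 0.094     ] [0.49517819 0.19509321 0.094     ] 0.18440589595553925 -0.0593594835181156
nut [0.47140673 0.24481873 0.129     ]
finger yaw 0.016060384515521497
bar-nut in box [-0.02091045  0.08767788] expect -.018,.088
-0.08 origin from bar [0.58883612 0.28344051] nut [0.59087163 0.2833951 ] edge [0.58936344 0.28002135]
-0.09 origin from bar [0.5883238  0.28213932] nut [0.59125142 0.28219855] edge [0.58928789 0.27913457]
-0.1 origin from bar [0.5877985  0.28084331] nut [0.59161922 0.28099825] edge [0.58920346 0.27824859]
side nut top [283.56126706 212.75128629] bar [291.14728809 257.71393735]
```

View pics/c2.png

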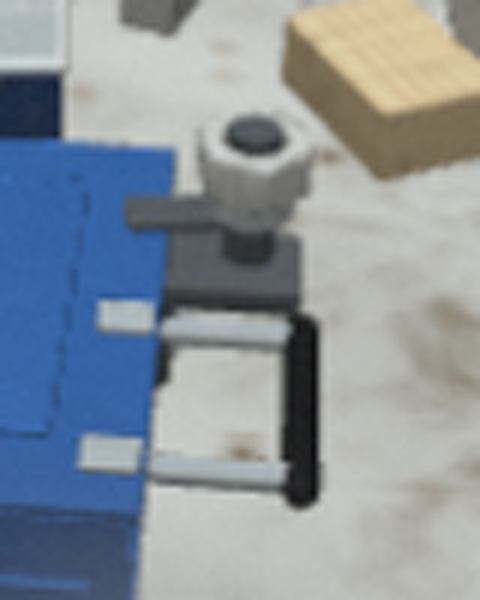

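The side view agrees: the nut's top is at about (282,212) against 283.6,212.8 projected, and the bar's middle is at (290,258.6) against 291,257.7. The origins from the nut and the bar also agree: box ≈ (0.590, 0.286), yaw ≈ -0.058, catch ≈ 0.07. Next I lift, move over the nut and look with the wrist camera.

```bash
cat >> h.py <<'E'
from scipy.spatial.transform import Rotation as Ro
def down(psi):
    c,s_=np.cos(psi),np.sin(psi)
    return Ro.from_matrix(np.array([[-s_,c,0],[c,s_,0],[0,0,-1]]).T.reshape(3,3).T if 0 else np.column_stack([(-s_,c,0),(c,s_,0),(0,0,-1)])).as_rotvec()
NUT=np.array([.4718,.2446]);YAW=-.058;ORG=np.array([.590,.286])
E
sed -i 's/np.array(\[\[-s_,c,0\],\[c,s_,0\],\[0,0,-1\]\]).T.reshape(3,3).T if 0 else //' h.py
python3 - <<'E'
from h import *
from plant import env
p=env.current_ee_pos();env.move_l([p[0],p[1],.36],vel=.25)
for k in range(-3,4):
    q=env.solve_ik([*NUT,.114],down(.016+k*np.pi/3)); print(k,None if q is None else np.round(q,2))
E
```

```text
-3 None
-2 [ 0.26  0.48  1.54 -0.    1.13  2.33]
-1 [ 0.26  0.48  1.54 -0.    1.13  1.29]
0 [ 0.26  0.48  1.54 -0.    1.13  0.24]
1 [ 0.26  0.48  1.54 -0.    1.13 -0.81]
2 [ 0.26  0.48  1.54 -0.    1.13 -1.86]
3 None
```

```bash
python3 - <<'E'
from h import *
from plant import env
env.reach([*NUT,.25],down(.016-np.pi/3))
s=env.snapshot("wrist");pickle.dump(s,open("w.pkl","wb"))
print(env.current_clock(),env.current_ee_pos(),env.current_joint_pos(),proj(s,[*NUT,.129]))
cv2.imwrite("pics/w1.png",s["frame"][:,:,::-1])
E
```

```text
3.6333 [0.47215039 0.2440889  0.25002489] [ 2.54257886e-01  3.39993189e-01  1.32740744e+00 -6.90093789e-05
  1.47409686e+00  1.28641146e+00] [254.48179704 182.4304398 ]
```

View pics/w1.png

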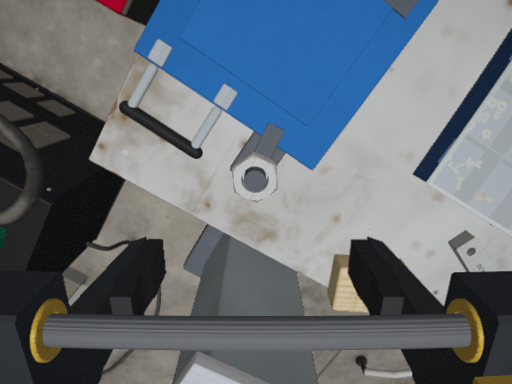

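The wrist view shows the nut at about (255,177), where 254.5,182.4 was predicted. The finger tip is at (271,130), and the bar runs from (124,105) to (198,153). I'll refine the nut centre and finger direction by mask, then grasp and check.

```bash
python3 - <<'E'
from h import *
s=pickle.load(open("w.pkl","rb"));f=s["frame"];h=cv2.cvtColor(f,cv2.COLOR_RGB2HSV)
sub=np.zeros(f.shape[:2],np.uint8);sub[145:206,226:284]=1
g=cv2.cvtColor(f,cv2.COLOR_RGB2GRAY)
# dark stud hole disc inside nut
m=((g<130)*sub).astype(np.uint8)
for c in cv2.findContours(m,cv2.RETR_CCOMP,cv2.CHAIN_APPROX_NONE)[0]:
    if cv2.contourArea(c)>80:
        (x,y),r=cv2.minEnclosingCircle(c);print("dark",x,y,r,cv2.contourArea(c),onz(s,(x,y),.131)[:2])
for t in(170,185,200):
    m=((g>t)*sub).astype(np.uint8)
    c=max(cv2.findContours(m,0,1)[0],key=cv2.contourArea);r=cv2.minAreaRect(c);M=cv2.moments(cv2.convexHull(c))
    print(t,cv2.boundingRect(c),M['m10']/M['m00'],M['m01']/M['m00'],onz(s,(M['m10']/M['m00'],M['m01']/M['m00']),.129)[:2],M['m00'])
tip=onz(s,(271,129),.105);
a,b=onz(s,(124.5,105.5),.09),onz(s,(197.5,153),.09)
print("tip yaw",tip,np.arctan2(tip[1]-.2446,tip[0]-.4718),"bar",(a+b)/2,np.linalg.norm(a-b),-np.arctan2((a-b)[0],(a-b)[1]))
m=((g<75)).astype(np.uint8);m[:,:112]=0;m[:95]=0;m[165:]=0;m[:,215:]=0
c=max(cv2.findContours(m,0,1)[0],key=cv2.contourArea)
r=cv2.minAreaRect(c);print(r,onz(s,r[0],.09))
E
```

```text
dark 254.2127685546875 179.39361572265625 13.28615665435791 477.0 [0.474409   0.24638936]
dark 256.5 157.0 29.09047508239746 632.5 [0.4910622  0.25419506]
170 (226, 145, 58, 61) 253.3668419096171 177.13260049917687 [0.47517161 0.24764549] 3138.5
185 (234, 158, 42, 42) 254.44870363478475 178.89653889095646 [0.47434568 0.24614341] 1343.5Traceback (most recent call last):
  File "<stdin>", line 12, in <module>
ValueError: max() iterable argument is empty
```

```bash
python3 - <<'E'
from h import *
s=pickle.load(open("w.pkl","rb"))
n=onz(s,(254.4,179),.129);tip=onz(s,(271,129),.105);a,b=onz(s,(124.5,105.5),.09),onz(s,(197.5,153),.09)
print(n,tip,np.linalg.norm((tip-n)[:2]),"finger yaw",np.arctan2(*(tip-n)[1::-1]))
print("bar",(a+b)/2,np.linalg.norm(a-b),-np.arctan2((a-b)[0],(a-b)[1]))
from plant import env
C=np.array([.4735,.2456]);o=down(.016-np.pi/3)
env.move_l([*C,.20],vel=.15);env.move_l([*C,.115],vel=.08)
env.command_gripper(0.3,effort=20)
print(env.current_grip_width(),env.current_contact_force(),env.current_moment(),env.current_ee_pos(),env.current_clock())
E
```

```text
[0.47425091 0.24613272 0.129     ] [0.51282441 0.25297979 0.105     ] 0.03917649492962362 finger yaw 0.17567718636916335
bar [0.46132792 0.3344665  0.09      ] 0.07512027824454072 -0.06383196321232426
0.4081052870514061 [-2.3114355   4.39987577  0.36250395] [0.68905679 0.34416132 0.06033422] [0.47308968 0.24622913 0.11502585] 6.1583
```

Width 35.9 mm means the pads are on the flats. Turning.

```bash
python3 - <<'E'
from h import *
from plant import env
env.command_gripper(0.3,effort=30)
q=np.array(env.current_joint_pos())
for d in(.35,.7,1.05,1.36):
    t=q.copy();t[5]-=d;env.set_joints(t)
    print(d,env.current_grip_width(),env.current_contact_force().round(1),env.current_moment().round(2),env.current_ee_pos().round(4))
print(env.current_clock())
env.hold(.2)
env.command_gripper(0.7)
p=env.current_ee_pos();env.move_l([p[0],p[1],.22],vel=.2)
env.reach([.460-.02,.334,.24],down(YAW))
s=env.snapshot("wrist");pickle.dump(s,open("w2.pkl","wb"));cv2.imwrite("pics/w2.png",s["frame"][:,:,::-1])
print(env.current_clock(),env.current_joint_pos(),proj(s,[.46,.334,.09]))
E
```

```text
0.35 0.4011202153418658 [ 0.1  0.6 -0.4] [ 0.14 -0.01  0.15] [0.4731 0.2463 0.1151]
0.7 0.4084981590381889 [-0.5  1.5 -0. ] [ 0.21 -0.06  0.12] [0.4731 0.2463 0.1151]
1.05 0.40157256137271946 [ 0.1  2.8 -1. ] [ 0.35 -0.07  0.1 ] [0.4731 0.2463 0.115 ]
1.36 0.4057458752618317 [ 0.9  3.1 -1.3] [ 0.49 -0.19  0.15] [0.4732 0.2463 0.115 ]
8.05
10.1333 [ 4.33698649e-01  3.85026986e-01  1.29005900e+00 -3.47717252e-04
  1.46866112e+00  4.90595889e-01] [278.58217147 170.08586856]
```

View pics/w2.png

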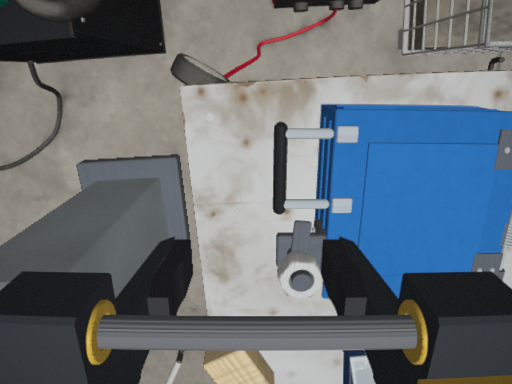

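The catch finger now lies along the lid's front, from the nut at (300,280) to its tip at (303,223), with a visible gap to the lid edge at x≈320. The bar's middle is at (280,168) against 278.6,170 predicted. Gripping the bar.

```bash
python3 - <<'E'
from h import *
from plant import env
env.command_gripper(.34)
B=np.array([.461,.3348])
env.move_l([*B,.14],vel=.15,frame=None);env.move_l([*B,.072],vel=.08)
print(env.current_contact_force())
env.command_gripper(0.0,effort=20)
print(env.current_grip_width()*88,env.current_finger_force(),env.current_contact_force(),env.current_ee_pos(),env.current_eef_rot(),env.current_clock())
E
```

```text
[ 0.29173648 -0.09575308 -0.70850932]
10.917386282213993 19.820181280374527 [-5.19713469  1.08259129  1.80307374] [0.4599974  0.33489279 0.07200349] [-2.28380237 -2.1554525   0.00246599] 13.025
```

```bash
cat >> h.py <<'E'
def arc(th,P0=np.array([.4597,.3349,.072])):
    u=np.array([np.cos(YAW),np.sin(YAW),0]);return P0+.223*((1-np.cos(th))*u+np.array([0,0,np.sin(th)]))
E
python3 - <<'E'
from h import *
from plant import env
for th in(.06,.15,.27,.4,.52):
    env.move_l(arc(th),vel=.07)
    print(th,(env.current_grip_width()*88).round(2),env.current_contact_force().round(1),env.current_moment().round(2),env.current_ee_pos().round(4))
print(env.current_clock())
s=env.snapshot("side");pickle.dump(s,open("s2.pkl","wb"));cv2.imwrite("pics/s2.png",s["frame"][:,:,::-1])
q=ORG
for th in(.45,.52,.6):
    print(th,[proj(s,np.array([*(ORG+np.array([[np.cos(YAW),-np.sin(YAW)],[np.sin(YAW),np.cos(YAW)]])@[.089-.178*np.cos(th),.092]),.09+.178*np.sin(th)]).round(4)).round(1)])
E
```

```text
Traceback (most recent call last):
AttributeError: 'float' object has no attribute 'round'
```

```bash
python3 - <<'E'
from h import *
from plant import env
for th in(.06,.15,.27,.4,.52):
    env.move_l(arc(th),vel=.07)
    print(th,round(env.current_grip_width()*88,2),env.current_contact_force().round(1),env.current_moment().round(2),env.current_ee_pos().round(4))
print(env.current_clock())
s=env.snapshot("side");pickle.dump(s,open("s2.pkl","wb"));cv2.imwrite("pics/s2.png",s["frame"][:,:,::-1])
for th in(.45,.52,.6):
    print(th,[proj(s,np.array([*(ORG+np.array([[np.cos(YAW),-np.sin(YAW)],[np.sin(YAW),np.cos(YAW)]])@[.089-.178*np.cos(th),.092]),.09+.178*np.sin(th)])).round(1)])
E
```

```text
0.06 10.74 [ 1.3  0.3 -2.2] [ 0.02 -0.15 -0.04] [0.4603 0.3349 0.0853]
0.15 10.8 [ 2.4 -0.8 -2.7] [-0.09 -0.45  0.  ] [0.4625 0.3347 0.1055]
0.27 10.53 [ 5.9 -0.5 -4.1] [-0.08 -0.87  0.04] [0.4681 0.3344 0.1314]
0.4 10.7 [ 7.6  0.1 -4.7] [-0.   -1.    0.02] [0.4779 0.3338 0.1584]
0.52 10.53 [ 9.6  0.7 -6.3] [ 0.14 -1.39  0.02] [0.4901 0.3331 0.182 ]
15.6833
0.45 [array([255.2, 239.5])]
0.52 [array([251.7, 233.7])]
0.6 [array([247. , 227.2])]
```

View pics/s2.png

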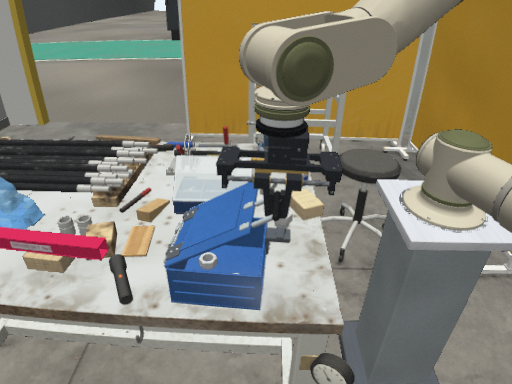

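The lid's near front corner sits at about (251,236), matching θ≈0.52. The radial force is growing to about 11 N towards the hinge, so I'll continue with a small radial correction from the force reading.

```bash
cat > run.py <<'E'
from h import *
from plant import env
U=np.array([np.cos(YAW),np.sin(YAW),0]);Z=np.array([0,0,1.])
def go(ths,d,vel=.06):
    for th in ths:
        rin=np.cos(th)*U-np.sin(th)*Z
        env.move_l(arc(th)+d*rin,vel=vel)
        f=env.current_contact_force();fr=f@rin
        print(th,round(d*1e3,2),"fr",round(fr,1),"ft",round(f@(np.sin(th)*U+np.cos(th)*Z),2),round(env.current_grip_width()*88,2),env.current_moment().round(2),env.current_ee_pos().round(4),round(env.current_clock(),2))
        d=np.clip(d+fr*1.0e-4,-.006,.006)
    return d
E
python3 - <<'E'
from run import *
d=go((.52,.62,.72,.8,.86),.001)
print(d)
E
```

```text
0.52 1.0 fr 6.7 ft -2.24 10.38 [ 0.04 -0.74  0.05] [0.4899 0.3331 0.1817] 15.98
0.62 1.67 fr 7.4 ft -0.57 10.31 [ 0.06 -0.6  -0.  ] [0.5028 0.3324 0.2009] 16.5
0.72 2.41 fr 5.5 ft -0.93 10.25 [ 0.15 -0.46 -0.03] [0.5167 0.3316 0.2174] 17.02
0.8 2.96 fr 3.6 ft -0.75 9.8 [ 0.21 -0.3  -0.02] [0.5291 0.3309 0.2298] 17.46
0.86 3.32 fr 3.4 ft -0.12 9.88 [ 0.19 -0.25  0.07] [0.5391 0.3303 0.2384] 17.82
0.0036538994657834075
```

```bash
python3 - <<'E'
from run import *
d=go((.93,.99,1.05),.0036)
env.hold(.5)
s=env.snapshot("side");pickle.dump(s,open("s3.pkl","wb"))
c=cv2.resize(s["frame"][120:310,150:350],None,fx=3,fy=3,interpolation=cv2.INTER_CUBIC);cv2.imwrite("pics/s3.png",c[:,:,::-1])
Rm=np.array([[np.cos(YAW),-np.sin(YAW)],[np.sin(YAW),np.cos(YAW)]])
for th in(.9,.98,1.05,1.12):
    print(th,[((proj(s,np.array([*(ORG+Rm@[.089-.178*np.cos(th),y]),.09+.178*np.sin(th)]))-[150,120])*3).round(1) for y in(.092,-.092)])
print(d)
E
```

```text
0.93 3.6 fr 5.3 ft -0.68 9.83 [ 0.32 -0.39  0.05] [0.5514 0.3297 0.2477] 18.23
0.99 4.13 fr 4.6 ft 0.51 9.48 [ 0.35 -0.3   0.1 ] [0.5624 0.329  0.2549] 18.6
1.05 4.59 fr 5.0 ft -1.22 9.22 [ 0.41 -0.31  0.01] [0.5738 0.3284 0.2614] 18.97
0.9 [array([220.2, 254.6]), array([267.4, 105.2])]
0.98 [array([197.2, 239.1]), array([249.9,  92.6])]
1.05 [array([175.9, 226.6]), array([233.8,  82.5])]
1.12 [array([153.6, 215.3]), array([216.9,  73.5])]
0.00509588245936018
```

View pics/s3.png

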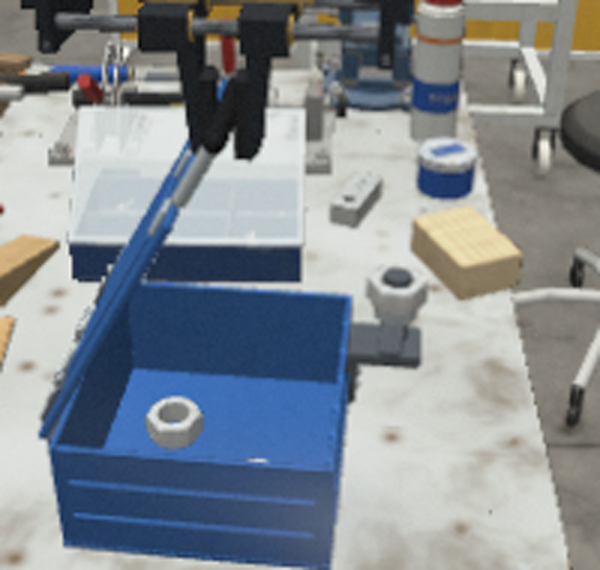

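The side view shows the lid's near front corner at about (165–175, 215–225). That fits θ≈1.05, past the balance point, with the bar still in the fingers. Now I bring it back to about 0.75.

```bash
python3 - <<'E'
from run import *
for th,d in((.97,.0042),(.89,.0036),(.81,.0031),(.75,.0027)): go((th,),d)
env.hold(1.0)
a=env.current_ee_pos()
print(env.current_contact_force().round(2),env.current_finger_force(),env.current_grip_width()*88)
s=env.snapshot("side")
c=cv2.resize(s["frame"][120:310,150:350],None,fx=3,fy=3,interpolation=cv2.INTER_CUBIC);cv2.imwrite("pics/s4.png",c[:,:,::-1])
Rm=np.array([[np.cos(YAW),-np.sin(YAW)],[np.sin(YAW),np.cos(YAW)]])
for th in(.6,.68,.75,.82,.9):
    print(th,[((proj(s,np.array([*(ORG+Rm@[.089-.178*np.cos(th),y]),.09+.178*np.sin(th)]))-[150,120])*3).round(1) for y in(.092,-.092)])
print(np.abs(env.current_dq()).max(),env.current_ee_pos()-a,env.current_clock())
E
```

```text
0.97 4.2 fr 7.7 ft 1.36 9.03 [ 0.53 -0.99  0.04] [0.5593 0.3292 0.2525] 19.96
0.89 3.6 fr 9.2 ft 0.41 9.35 [ 0.47 -1.17  0.06] [0.5452 0.3299 0.2423] 20.4
0.81 3.1 fr 10.2 ft 0.6 9.14 [ 0.45 -1.26 -0.01] [0.5319 0.3306 0.2311] 20.84
0.75 2.7 fr 9.9 ft 0.75 9.67 [ 0.41 -1.28  0.03] [0.5224 0.3311 0.2222] 21.21
[ 6.71  3.35 -6.74] 20.26599884033203 9.689399087837339
0.6 [array([290.9, 321.7]), array([321.1, 160.7])]
0.68 [array([274.7, 302.7]), array([308.7, 144.8])]
0.75 [array([258.9, 286.7]), array([296.7, 131.5])]
0.82 [array([241.6, 271.3]), array([283.6, 118.8])]
0.9 [array([220.2, 254.6]), array([267.4, 105.2])]
0.001918257902583053 [-1.26246878e-05  4.13754765e-05  2.35811099e-05] 22.2583
```

View pics/s4.png

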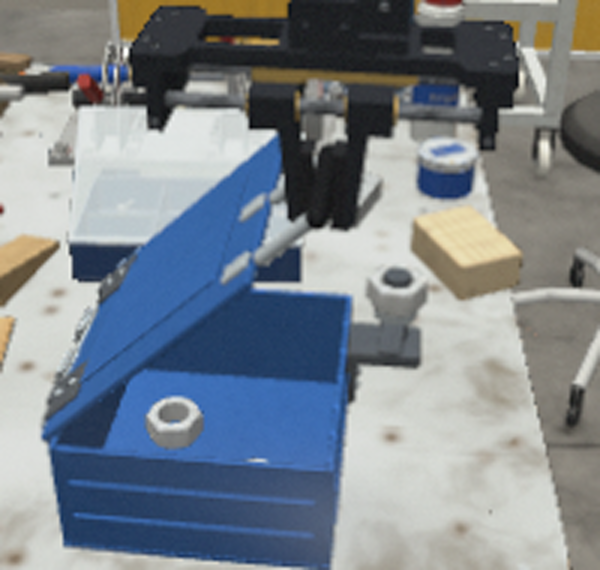

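The near front corner is at about (252,290) and the far one at (282,133). Both fit θ≈0.75, with the bar pinched and still, and the catch clear. Handing in.

```bash
python3 -c "
from plant import env
print(env.job_done())"
```

```text
the job is handed in; nothing more can be done
None
```

The catch was turned to about 1.4 rad, the lid was raised to about 1.05 rad, then brought back and held still by the bar at about 0.75 rad, and the job was handed in at about 22 s; the angles are my own estimates from arm position and camera views, and no verdict came back.

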